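# Turn over the siding's end track and fit the click-on buffer

## Task

Turn the hinged end track on the siding stand right over so that its brass stud faces up, then pick up the orange buffer block and press it onto the stud, square across the track, through the click and on until it sits flush on the wood. Finish while holding it there: the gripper must still be pressing the buffer down firmly at the end, not let go. Leave the blue container, the locomotive and the crane where they stand.

Things in the scene. Friction and masses are not known exactly. Their poses are not given: they have to be found in the camera images.
- stand: Fixed dark wood stand, base board 310 x 70 x 8 mm. Origin: on the table under the hinge pin. x along the track, y along the pin, z up. Pin 36 mm high between cheeks 46 mm tall (y +-22 to 34 mm). At -x the end track starts out; beyond it (x -128 to -178 mm) a fixed stub of like track. At +x (32 to 112 mm) the block, 28 mm wide, top at 30 mm, onto which the end track turns.
- end_track (a joint): Hinge of the beech end track, 110 x 40 x 12 mm, spanning 10 to 120 mm from the pin (pin at mid-thickness). 0 = flat towards stand -x, grooves up, stud below; starts at 0 to 0.4. Grows as the free end is lifted and swung over; pi = flat towards +x, stud up (stop). Stiff (0.12 N m), stays where left. Pinched across its 40 mm width, fingers closing along the pin, it can pivot between the pads.
- hinge_mid (a point): Middle of the hinge pin, 36 mm above the table.
- track_grip (a point): Point in the end track at mid-width and mid-thickness, 105 mm from the pin, 15 mm short of the free end: a good place to pinch it from above with the tool pointing down.
- stud_foot (a point): Foot of the brass stud, where its axis meets the wood face, 60 mm from the pin; 42 mm above the table once turned over. Site z points out of the grooved face (down once turned over).
- stud_tip (a point): Tip of the stud, 20 mm beyond stud_foot. The stud is 18 mm thick with a cone-shaped tip (the last 7 mm taper to 9 mm) and two small spring-loaded steel balls at its sides 8 mm above the foot.
- buffer: Loose orange silicone block, about 70 g, 40 mm (x, along the track when fitted) x 52 mm (y, across it) x 36 mm high. Origin: centre of underside; z up. Starts upright, socket down. Socket mouth 21 mm wide (4 mm lip), wider inside, 24 mm deep. On the stud it meets the balls 12 mm above home; passing takes about 8 N, then the force drops (click) some 4 to 8 mm above home; flush is home.
- container: Blue toy freight container, 50 x 120 x 52 mm high (long side along its y), loose. Origin: centre of its underside. Leave alone.
- loco: Chrome-finish aluminium toy locomotive with red wheels, 38 x 104 x 61 mm high (long side along its y), loose. Origin: centre of its underside. Leave alone.
- crane: Wooden toy crane with a crank lever, base 100 x 100 mm, 200 mm tall, jib along its +y reaching 90 mm from the mast, loose, 0.9 kg. Origin: centre of its underside. Leave alone.
There are look-alikes about, which are no part of the job. Leave any pink, turquoise or white look-alike of the buffer alone.

How it is judged:
By the outcome, as a careful person would: the job done as asked, in the order asked, and still so for the second after the job is handed in, while the arm keeps its last pose, push and grip.
It also fails if it takes over 70 s, if anything falls off the work surface, if the arm or the gripper's body presses on something with over 40 N, if the wrist force passes 120 N, or if a joint passes its speed limit or range.

## Robot

A 6-joint arm with a two-finger parallel gripper is mounted at the origin on the work surface. World frame = base frame: x ahead of the robot, y to its left, z up, the work surface at z = 0. Lengths are in m, angles in rad, forces in N, time in s.
With the tool pointing down it reaches from about 0.35 to 0.775 m from the base axis. Payload 7.3 kg.
Tool frame: the origin (TCP) lies between the finger pads, 19 mm behind the fingertips; this is the grasp point; z points along the fingers, y is the line along which they close (so a half turn about z gives the same grasp; the last joint's range is limited). The gripper opens to 92 mm and grips with 3 to 60 N. Pads are 19 mm wide; open, the fingers measure 130 mm over their backs; the gripper's body (75 mm by 190 mm) begins 47 mm behind the grasp point.
Start: joints at [-1.468, 0.342, 1.524, -0, 1.275, -0.146], TCP at [0.129, -0.509, 0.246] pointing down, gripper open.
Joint ranges: [-2.53, 2.53], [-0.77, 2.02], [0.04, 2.7], [-1, 4.14], [0.28, 2.66], [-3.11, 3.11]. Speed limits (rad/s): [2.57, 2.57, 3.14, 3.14, 3.14, 3.14].

## Interface

Orientations are given as [roll, pitch, yaw] about the fixed x, y, z axes, in that order (R = Rz(yaw) Ry(pitch) Rx(roll)).
In Python, from cell import robot gives the robot as it stands.
- The arm moves only by the tool step_arm, never from a script. Its argument "motion" is a list of rows, each a list of 2 entries, a list of its own where there are three numbers: the shift along the tool's x, y, z in units of 60 mm (1.0 is 60 mm), then the turn about the tool's z in rad. In form: [[[x, y, z], spin], ...]. A call has 1 to 10 rows; each row is the pose to reach, as a shift and turn from the pose commanded when the call began, along the tool's axes at that moment; what a row does not reach only later rows make up. A row lasts 1/8 s, in which the tool goes at most 62.5 mm and 10.7 degrees, less where a joint would pass 70% of its speed; a pose out of reach is approached as far as the arm can. A call with a gripper value outside its range is refused whole. "hand" is the closure in counts, from 0 (fully open) to 255 (shut), set as the call begins (left out, the last holds). The fingers move at their own pace and stop on an object; "squeeze" is the grip in N (left out, the last holds). Time passes only in rows, so rows that repeat a pose let the fingers close. It gives the time, the measured TCP pose, the force, the opening and the grip force at its end, in the units of the state.
- robot.observe(): the state, without advancing time (a new reading comes with each control period).
- robot.read_camera(name): name is "side" or "top"; returns a dict with "pixels" (400x640x3 uint8, red, green, blue), "intrinsics" (3x3 intrinsics, pixels), "k1" (the pictures are not rectified: a ray, as slopes to the right and down, at radius r is drawn at 1 + k1 r^2 times it, then the intrinsics apply), "xyz" and "rotation" of the camera in the world. Camera axes: x right, y up, looking along -z (the intrinsics and any distortion apply to the point x, -y, -z); pixel columns grow to the right and rows downward; lengths in m; the calibration is good to about 2 mm. A picture is of the moment at which its call begins. There is no depth.
- robot.hand_in(): hands the job in; it is judged then, once.
The state is a dict: "time": time; "qpos": joint angles; "qvel": joint speeds; "joint_efforts": joint torques, N m; "tool_pos": TCP position; "tool_rot": TCP orientation; "contact_force": force on the tool from outside, world axes, zero at the start; "torque": the same for the moment, N m; "opening": finger opening in m; "grip_force": force on a finger pad.
Only numpy, scipy, OpenCV 4.12 (cv2) and the standard library are available. Lean on these libraries where they do the work, as an engineer would, in place of code of your own. Each camera call takes 0.05 s, during which the arm holds its last target. There are 200 camera calls.

## Working session

There is one attempt and no reset: what is moved stays moved. The work goes in short steps, Python scripts to look and compute and a tool call to move; the robot and the scene stay as the last step left them, time stands still between calls to the robot, and variables do not carry over. Pictures are saved under pics/ and viewed, at most 10 in all, crops included, and the job is handed in when it is done.

Besides the shell and the picture viewer there is one more tool, called in YAML: its name, and indented under it one key for each argument. step_arm: Moves the arm, as the interface text tells. Its arguments: {"type":"object","properties":{"motion":{"type":"array"},"hand":{"type":"number"},"squeeze":{"type":"number"}},"required":["motion"]}

```bash
ls; mkdir -p pics
cat > h.py <<'E'
import numpy as np, cv2
from cell import robot
def cam(n): return robot.read_camera(n)
def save(c,f): cv2.imwrite('pics/'+f,c['pixels'][:,:,::-1])
def ray(c,u,v):
    K=np.array(c['intrinsics']);k=c['k1']
    x=(u-K[0,2])/K[0,0];y=(v-K[1,2])/K[1,1]
    rd=np.hypot(x,y);r=rd
    for _ in range(30): r=rd/(1+k*r*r)
    s=r/rd if rd>0 else 1
    d=np.array(c['rotation']).reshape(3,3)@np.array([x*s,-y*s,-1.])
    return np.array(c['xyz']),d/np.linalg.norm(d)
def onz(c,u,v,z):
    o,d=ray(c,u,v);return o+d*(z-o[2])/d[2]
def proj(c,p):
    K=np.array(c['intrinsics']);q=np.array(c['rotation']).reshape(3,3).T@(np.array(p)-c['xyz'])
    x,y=q[0]/-q[2],-q[1]/-q[2];f=1+c['k1']*(x*x+y*y)
    return np.array([K[0,0]*x*f+K[0,2],K[1,1]*y*f+K[1,2]])
def tri(c1,p1,c2,p2):
    o,d=ray(c1,*p1);q,e=ray(c2,*p2)
    t=np.linalg.lstsq(np.c_[d,-e],q-o,rcond=None)[0]
    a,b=o+d*t[0],q+e*t[1];return (a+b)/2,np.linalg.norm(a-b)
E
python3 - <<'E'
from h import *
for n in('top','side'):
    c=cam(n);save(c,n+'0.png');print(n,c['intrinsics'],c['k1'],c['xyz'],c['rotation'])
print(robot.observe())
E
```

```text
pics
top [[462.21252389   0.         307.9306202 ]
 [  0.         462.21252389 194.43970237]
 [  0.           0.           1.        ]] -0.04360843612893184 [0.38323389 0.02086146 1.211483  ] [ 8.85327741e-02 -1.37797707e-03 -1.55981275e+00]
side [[465.99889118   0.         311.82383276]
 [  0.         465.99889118 198.58167398]
 [  0.           0.           1.        ]] 0.018007105165625308 [0.01489782 0.63026895 0.94380123] [ 0.72379367 -0.00645736 -2.46799086]
{'time': 0.1, 'qpos': array([-1.46800108e+00,  3.42673289e-01,  1.52489810e+00, -1.21489349e-05,
        1.27541840e+00, -1.45974298e-01]), 'qvel': array([-9.08783892e-04, -1.28777002e-03, -1.92269960e-03,  1.12647916e-04,
       -1.93764871e-05,  1.51645051e-05]), 'joint_efforts': array([ 3.44910295e-03, -4.32002842e+01, -2.44696462e+01,  7.19509763e-02,
        5.26475371e-02, -5.97104872e-05]), 'tool_pos': array([ 0.12925781, -0.50849598,  0.24491211]), 'tool_rot': array([-3.14020869e+00, -1.91727505e-04,  2.48772959e-01]), 'contact_force': array([ 1.00406362, -0.25586871, -0.86169503]), 'torque': array([-0.02974966, -0.01897556, -0.0179076 ]), 'grip_force': 0.0, 'opening': 0.09158716245651728}
```

Rotation is RPY; fix that and view.

```bash
sed -i "s/^def cam(n).*/from scipy.spatial.transform import Rotation as Rn\ndef cam(n):\n    c=dict(robot.read_camera(n)); c['rotation']=Rn.from_euler('xyz',c['rotation']).as_matrix(); return c/" h.py
```

```text
(no output)
```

View pics/top0.png

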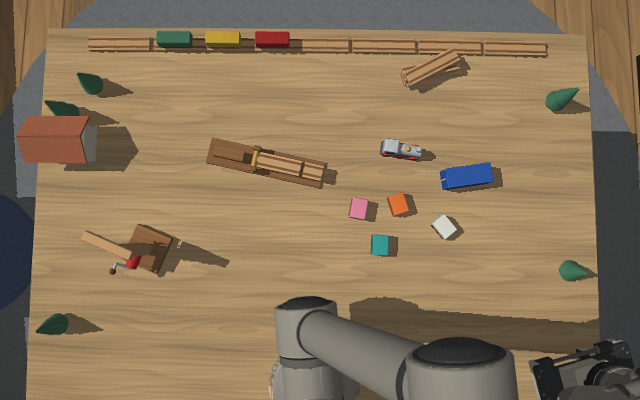

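View pics/side0.png

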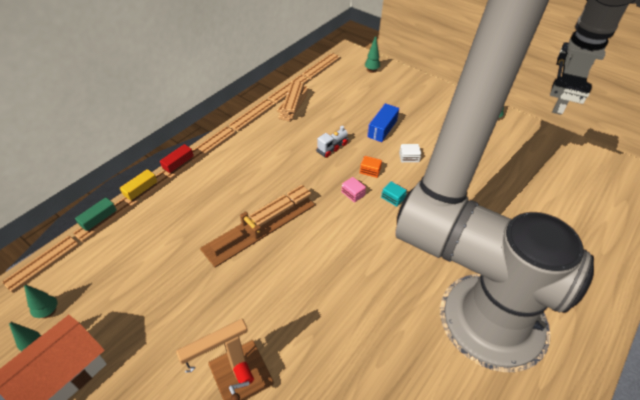

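Top view: stand spans (208,150)–(326,175), hinge near (255,160) with the track towards the right. The orange buffer is at (399,204), with pink, turquoise and white blocks around it. Next I'll zoom in on the stand and mask the buffer.

Run:
```python
from h import *
t=cam('top');s=cam('side')
a=t['pixels'][125:200,200:335];b=s['pixels'][175:270,195:325]
a=cv2.resize(a,None,fx=5.5,fy=5.5,interpolation=3)[:300] if 0 else cv2.resize(a,None,fx=4,fy=4,interpolation=3)
b=cv2.resize(b,None,fx=3,fy=3,interpolation=3)
o=np.zeros((600,560,3),np.uint8);o[:300,:540]=a;o[310:595,:390]=b
cv2.imwrite('pics/crop1.png',o[:,:,::-1])
for n,c in(('t',t),('s',s)):
    h=cv2.cvtColor(c['pixels'],cv2.COLOR_RGB2HSV)
    m=cv2.inRange(h,(5,190,110),(14,255,255))
    k,l,st,ce=cv2.connectedComponentsWithStats(m)
    for i in range(1,k):
        if st[i,4]>80: print(n,st[i],ce[i])
    i=max(range(1,k),key=lambda i:st[i,4] if abs(ce[i][0]-(399 if n=='t' else 372))<15 else 0)
    if n=='t':
        cn=cv2.findContours((l==i).astype(np.uint8),0,2)[0][0];r=cv2.minAreaRect(cn);print(r)
        P=[onz(c,*p,.036) for p in cv2.boxPoints(r)];print(np.round(P,4));print(onz(c,*r[0],.036))
```

```text
t [388 193  21  19 103] [399.74757282 199.89320388]
((397.95001220703125, 203.35000610351562), (18.973663330078125, 15.495159149169922), 71.56504821777344)
[[ 0.4838 -0.1833  0.036 ]
 [ 0.4968 -0.2211  0.036 ]
 [ 0.4508 -0.2361  0.036 ]
 [ 0.4379 -0.1984  0.036 ]]
[ 0.46729716 -0.20973758  0.036     ]
s [360 156  22  21 330] [370.48787879 166.25454545]
```

View pics/crop1.png

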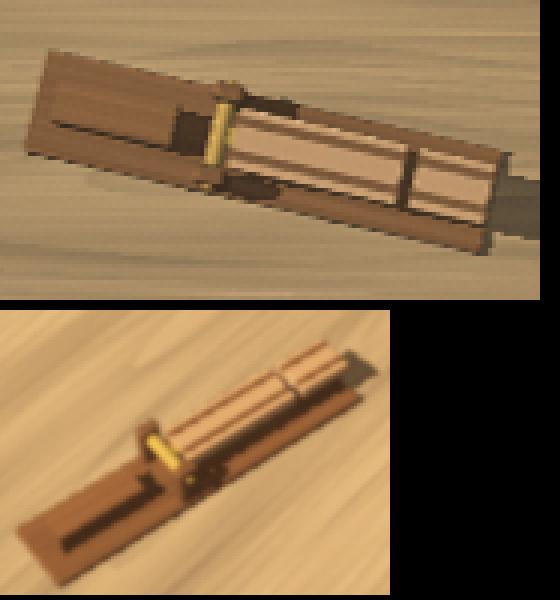

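The crop shows the board, the brass pin at top pixel ~(254.5,158), and the end track's free end at top pixel ~(300.5,169.5). The track looks nearly flat.

Run:
```python
from h import *
t=cam('top');s=cam('side')
T=lambda x,y:(200+x/4,125+y/4)
S=lambda x,y:(195+x/3,175+(y-310)/3)
B=[onz(t,*T(*p),.008) for p in((48,50),(25,150),(500,152),(487,253))];B=np.array(B);print(B.round(4))
ax=(B[0]+B[1]-B[2]-B[3])/2;print('len',np.linalg.norm(ax),'yaw',np.arctan2(ax[1],ax[0]))
u=ax/np.linalg.norm(ax)
m=B.mean(0)
print('mid',m,'hinge guess',m+u*.023)
print('pin',onz(t,*T(219,133),.039))
for a,b in(((407,150),(277,374)),((397,207),(298,400)),((223,100),(150,438)),((215,165),(180,468))): print(tri(t,T(*a),s,S(*b)))
# buffer in both: side top face edges
h=cv2.cvtColor(t['pixels'],cv2.COLOR_RGB2HSV);g=t['pixels'][185:222,380:420]
m=cv2.inRange(h,(3,140,60),(16,255,255))[185:222,380:420]
print('\n'.join(''.join('#' if v else '.' for v in r) for r in m))
g=cv2.cvtColor(t['pixels'],cv2.COLOR_RGB2HSV)[190:220:3,384:416:3,2];print(g)
b=np.vstack([cv2.resize(t['pixels'][180:230,375:425],(400,400),interpolation=0)]);c=cv2.resize(s['pixels'][145:190,345:395],(400,400),interpolation=0)
cv2.imwrite('pics/crop2.png',np.hstack([b,c])[:,:,::-1])
```

```text
[[ 0.6387  0.2761  0.008 ]
 [ 0.5716  0.2893  0.008 ]
 [ 0.5736 -0.0236  0.008 ]
 [ 0.5067 -0.0156  0.008 ]]
len 0.30921697533399634 yaw 1.359128995042727
mid [0.57265037 0.13154518 0.008     ] hinge guess [0.57748245 0.15403186 0.008     ]
pin [0.57903639 0.1578795  0.039     ]
(array([0.5672464 , 0.03561626, 0.03718079]), np.float64(0.0055838643233347635))
(array([0.53329073, 0.04326521, 0.03353874]), np.float64(0.00033488395440789474))
(array([0.6004242 , 0.15569507, 0.03782219]), np.float64(0.0007369423643656486))
(array([0.55970313, 0.16105336, 0.03501848]), np.float64(0.001994793355974961))
........................................
........................................
........................................
........................................
........................................
........................................
........................................
.....................##.................
..................######................
...............#########................
............#############...............
.........################...............
....
[... 791 characters left out ...]
........................
........................................
........................................
........................................
........................................
........................................
[[144 148 150 151 155 155 157 157 159 156 157]
 [157 157 159 160 159 218 219 160 160 159 158]
 [159 160 219 217 214 213 214  85  85  80 158]
 [170 108 221 215 215 213 211 138  96  95 179]
 [171 174 215 216 215 215 212 222  90  90 159]
 [171 172 139 217 216 214 214 214  89  94  90]
 [182 183 112 222 216 216 214 215 142  98  98]
 [177 179 181 214 217 217 217 202  95  95  95]
 [176 179 183 139 197  93  95  97  98  90 102]
 [178 176 175 181 184 130 188 104 185 182 181]]
```

View pics/crop2.png

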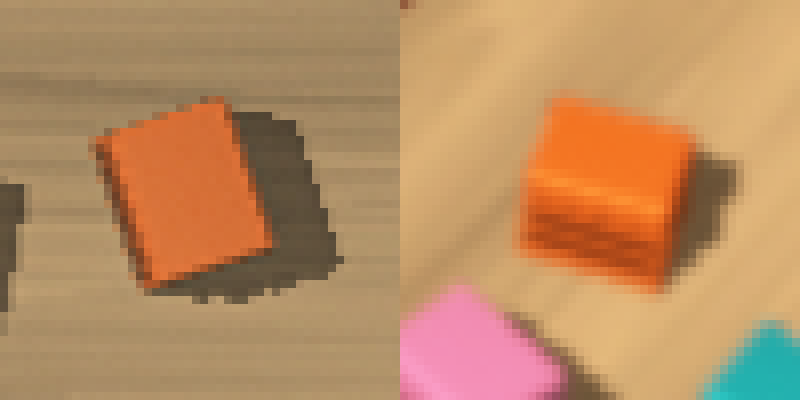

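```bash
cat >> h.py <<'E'
def go(p,yaw=None):
    o=robot.observe();R=Rn.from_euler('xyz',o['tool_rot'])
    d=R.as_matrix().T@(np.array(p)-o['tool_pos'])/.06
    w=0 if yaw is None else -((yaw-o['tool_rot'][2]+np.pi/2)%np.pi-np.pi/2)
    print('pos',o['tool_pos'].round(4),'rot',o['tool_rot'].round(3),'F',o['contact_force'].round(1),'->',d.round(3),'spin',round(w,3))
E
python3 - <<'E'
from h import *
t=cam('top')
C=np.array([onz(t,375+x/8,180+y/8,.036) for x,y in((110,138),(228,98),(272,245),(155,285))])
print(C.mean(0)); d=(C[2]-C[1]+C[3]-C[0])/2;e=(C[1]-C[0]+C[2]-C[3])/2
print(np.linalg.norm(d),np.linalg.norm(e),'long dir',np.arctan2(d[1],d[0]), 'short', np.arctan2(e[1],e[0]))
go([.557,.0545,.12],1.359)
E
```

```text
[ 0.46586199 -0.21218969  0.036     ]
0.04891434511830226 0.03996425347537461 long dir -2.851978559679297 short -1.234149740765127
pos [ 0.1293 -0.5088  0.2454] rot [-3.141  0.     0.249] F [-0.8 -0.4  0.2] -> [ 9.221 -7.343  2.092] spin -1.11
```

step_arm:
  motion:
    - [[9.22,-7.34,1.0],-1.11]
    - [[9.22,-7.34,1.0],-1.11]
    - [[9.22,-7.34,1.0],-1.11]
    - [[9.22,-7.34,1.0],-1.11]
    - [[9.22,-7.34,1.0],-1.11]
    - [[9.22,-7.34,1.0],-1.11]
    - [[9.22,-7.34,1.0],-1.11]
    - [[9.22,-7.34,1.0],-1.11]
    - [[9.22,-7.34,1.0],-1.11]
    - [[9.22,-7.34,1.0],-1.11]
  hand: 0
  squeeze: 40

```text
time: 1.6
tool_pos: [0.5071, -0.0111, 0.1927]
tool_rot: [3.141, 0.0, 1.359]
contact_force: [1.2, -1.6, 0.6]
opening: 0.0919
grip_force: 0.0
```

Run:
```python
from h import *
go([.557,.0545,.10],1.359)
```

```text
pos [ 0.5071 -0.0111  0.1927] rot [3.141 0.    1.359] F [ 1.2 -1.6  0.6] -> [1.244 0.582 1.544] spin 0.0
```

step_arm:
  motion:
    - [[1.24,0.58,0.5],0]
    - [[1.24,0.58,1.54],0]
    - [[1.24,0.58,1.54],0]
    - [[1.24,0.58,1.54],0]
    - [[1.24,0.58,1.54],0]

```text
time: 2.22
tool_pos: [0.5566, 0.0514, 0.1024]
tool_rot: [3.138, -0.0, 1.358]
contact_force: [-1.0, 0.6, 0.2]
opening: 0.0921
grip_force: 0.0
```

Run:
```python
from h import *
go([.557,.0545,.038],1.359)
t=cam('top');s=cam('side')
a=cv2.resize(t['pixels'][120:220,240:340],(400,400),interpolation=3);b=cv2.resize(s['pixels'][130:230,230:330],(400,400),interpolation=3)
cv2.imwrite('pics/crop3.png',np.hstack([a,b])[:,:,::-1])
```

```text
pos [0.5566 0.0514 0.1024] rot [ 3.138 -0.     1.358] F [-1.   0.6  0.2] -> [ 0.051 -0.008  1.074] spin -0.001
```

View pics/crop3.png

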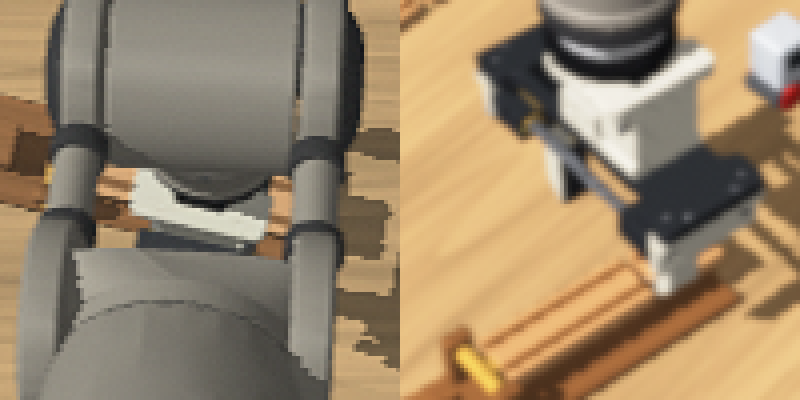

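The side crop shows the gripper straddling the track near its free end, and the near finger is clear of the wood. I'll descend and pinch.

step_arm:
  motion:
    - [[0.05,0,0.5],0]
    - [[0.05,0,1.07],0]
    - [[0.05,0,1.07],0]

```text
time: 2.7
tool_pos: [0.5551, 0.0549, 0.0353]
tool_rot: [-3.138, 0.001, 1.358]
contact_force: [0.5, -0.1, 0.2]
opening: 0.0918
grip_force: 0.0
```

step_arm:
  motion:
    - [[0,0,0],0]
    - [[0,0,0],0]
    - [[0,0,0],0]
    - [[0,0,0],0]
    - [[0,0,0],0]
  hand: 255
  squeeze: 30

```text
time: 3.32
tool_pos: [0.5564, 0.0554, 0.0362]
tool_rot: [3.141, 0.0, 1.359]
contact_force: [0.1, 0.3, 0.2]
opening: 0.0464
grip_force: 0.0
```

step_arm:
  motion:
    - [[0,0,0],0]
    - [[0,0,0],0]
    - [[0,0,0],0]

```text
time: 3.7
tool_pos: [0.5585, 0.0549, 0.0367]
tool_rot: [3.137, -0.0, 1.359]
contact_force: [6.3, -2.3, -1.3]
opening: 0.0395
grip_force: 30.0
```

step_arm:
  motion:
    - [[0.015,0.02,-0.23],0]
    - [[0.06,0.02,-0.45],0]
    - [[0.13,0.02,-0.67],0]
    - [[0.23,0.02,-0.87],0]
    - [[0.36,0.02,-1.06],0]
    - [[0.51,0.02,-1.23],0]
    - [[0.51,0.02,-1.23],0]

```text
time: 4.58
tool_pos: [0.565, 0.0852, 0.1109]
tool_rot: [3.138, -0.0, 1.36]
contact_force: [4.6, -2.1, 1.2]
opening: 0.0395
grip_force: 30.0
```

Run:
```python
from h import *
go([.579,.157,.141],1.359)
o=robot.observe();print(o['torque'],o['grip_force'],o['opening'])
s=cam('side');t=cam('top')
b=cv2.resize(s['pixels'][130:250,210:330],(480,480),interpolation=3)
cv2.imwrite('pics/crop4.png',b[:,:,::-1])
```

```text
pos [0.565  0.0852 0.1109] rot [ 3.138 -0.     1.36 ] F [ 4.6 -2.1  1.2] -> [ 1.22  -0.021 -0.501] spin 0.001
[-0.31496287 -0.71538995 -0.03275954] 30.001314282417297 0.039544755775772926
```

View pics/crop4.png

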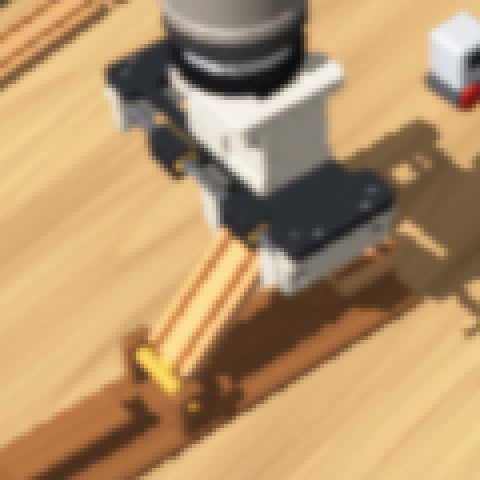

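The track is up at about 45°, held in the jaws, and forces are low. I'll carry on over the top.

step_arm:
  motion:
    - [[0.23,0.01,-0.195],0]
    - [[0.495,0.01,-0.35],0]
    - [[0.78,0.01,-0.45],0]
    - [[1.08,0.01,-0.5],0]
    - [[1.38,0.01,-0.5],0]
    - [[1.68,0.01,-0.45],0]
    - [[1.965,0.01,-0.35],0]
    - [[2.23,0.01,-0.195],0]
    - [[2.46,0.01,0],0]
    - [[2.46,0.01,0],0]

```text
time: 5.92
tool_pos: [0.5967, 0.2327, 0.1118]
tool_rot: [3.138, -0.006, 1.36]
contact_force: [1.1, 8.2, 11.3]
opening: 0.0398
grip_force: 30.0
```

step_arm:
  motion:
    - [[0.26,0,0.2],0]
    - [[0.42,0,0.46],0]
    - [[0.53,0,0.75],0]
    - [[0.58,0,1.03],0]
    - [[0.58,0,1.2],0]
    - [[0.58,0,1.27],0]
    - [[0.58,0,1.27],0]

```text
time: 6.8
tool_pos: [0.6048, 0.2698, 0.0356]
tool_rot: [3.136, -0.012, 1.359]
contact_force: [5.3, 24.8, 3.5]
opening: 0.0398
grip_force: 30.0
```

Run:
```python
from h import *
go([.579+.105*.21,.157+.105*.978,.036],1.359)
```

```text
pos [0.6048 0.2698 0.0356] rot [ 3.136 -0.012  1.359] F [ 5.3 24.8  3.5] -> [-0.178 -0.025 -0.008] spin 0.0
```

step_arm:
  motion:
    - [[0.1,0,0.06],0]
    - [[0.1,0,0.1],0]
    - [[0.1,0,0.1],0]

```text
time: 7.18
tool_pos: [0.6048, 0.2708, 0.0279]
tool_rot: [3.14, -0.003, 1.359]
contact_force: [5.3, 8.6, 1.7]
opening: 0.0394
grip_force: 30.0
```

step_arm:
  motion:
    - [[0,0,0],0]
    - [[0,0,0],0]
    - [[0,0,0],0]
    - [[0,0,0],0]
    - [[0,0,0],0]
    - [[0,0,-0.5],0]
    - [[0,0,-1.3],0]
    - [[0,0,-2.2],0]
    - [[0,0,-2.2],0]
  hand: 0

```text
time: 8.3
tool_pos: [0.6064, 0.2695, 0.1647]
tool_rot: [3.134, -0.004, 1.358]
contact_force: [-0.7, -0.2, -0.1]
opening: 0.0919
grip_force: 0.0
```

Run:
```python
from h import *
go([.466,-.212,.168],-1.234)
```

```text
pos [0.6064 0.2695 0.1647] rot [ 3.134 -0.004  1.358] F [-0.7 -0.2 -0.1] -> [-8.338 -0.596 -0.095] spin -0.549
```

step_arm:
  motion:
    - [[-8.34,-0.6,-0.1],-0.55]
    - [[-8.34,-0.6,-0.1],-0.55]
    - [[-8.34,-0.6,-0.1],-0.55]
    - [[-8.34,-0.6,-0.1],-0.55]
    - [[-8.34,-0.6,-0.1],-0.55]
    - [[-8.34,-0.6,-0.1],-0.55]
    - [[-8.34,-0.6,-0.1],-0.55]
    - [[-8.34,-0.6,-0.1],-0.55]
    - [[-8.34,-0.6,-0.1],-0.55]
    - [[-8.34,-0.6,-0.1],-0.55]

```text
time: 9.55
tool_pos: [0.4631, -0.2123, 0.1648]
tool_rot: [-3.141, -0.002, 1.907]
contact_force: [0.6, 0.6, -0.3]
opening: 0.092
grip_force: 0.0
```

Run:
```python
from h import *
go([.466,-.212,.10],-1.234)
t=cam('top');s=cam('side')
a=cv2.resize(t['pixels'][120:200,200:300],(400,320),interpolation=3);b=cv2.resize(s['pixels'][180:280,195:295],(400,400),interpolation=3)
o=np.zeros((400,800,3),np.uint8);o[:320,:400]=a;o[:,400:]=b
cv2.imwrite('pics/crop5.png',o[:,:,::-1])
```

```text
pos [ 0.4631 -0.2123  0.1648] rot [-3.141e+00 -2.000e-03  1.907e+00] F [ 0.6  0.6 -0.3] -> [-0.013  0.049  1.08 ] spin -0.0
```

View pics/crop5.png

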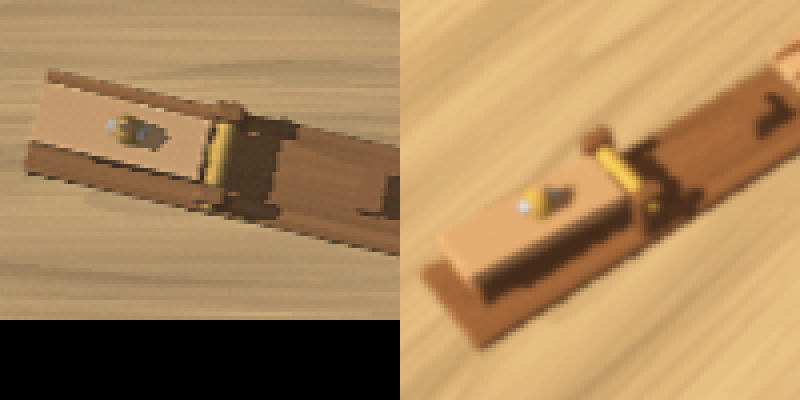

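The top view shows the track turned over with the stud up at crop (124,129), i.e. pixel ~(231,152). In the side view it's at ~(228,231). Next I'll locate the stud precisely and pick up the buffer.

Run:
```python
from h import *
t=cam('top');s=cam('side')
T=lambda x,y:(200+x/4,120+y/4)
S=lambda x,y:(195+x/4,180+y/4)
for nm,a,b in(('tip',(113,127),(127,207)),('mid',(124,129),(135,203))):print(nm,tri(t,T(*a),s,S(*b)))
F=np.array([onz(t,*T(*p),.042) for p in((48,84),(29,143),(212,118),(199,180))]);print(F.round(4))
u=(F[0]+F[1]-F[2]-F[3])/2;print(np.linalg.norm(u),np.arctan2(u[1],u[0]),'stud from face',F.mean(0)-5e-3*u/np.linalg.norm(u))
for n,c,x0,y0,x1,y1 in(('t',t,222,144,246,162),('s',s,222,220,246,240)):
    g=c['pixels'][y0:y1,x0:x1].astype(int); h=cv2.cvtColor(c['pixels'],cv2.COLOR_RGB2HSV)[y0:y1,x0:x1]
    print(n);print('\n'.join(' '.join('%3d'%v for v in r) for r in h[:,:,1]))
go([.466,-.212,.024],-1.234)
```

```text
tip (array([0.59217339, 0.22351038, 0.05576534]), np.float64(9.361165362270268e-05))
mid (array([0.59171524, 0.21713669, 0.05346452]), np.float64(0.000738654933113971))
[[0.6223 0.2686 0.042 ]
 [0.5838 0.2797 0.042 ]
 [0.6012 0.1625 0.042 ]
 [0.561  0.1699 0.042 ]]
0.11013723322863828 1.3698891322924132 stud from face [0.59105962 0.21529319 0.042     ]
t
112 111 111 112 112 111 117 120 135 136 134 137 137 140 139 141 145 140 139 141 139 117 104 101
112 110 113 112 111 112 111 112 112 113 116 122 136 138 139 138 137 136 136 140 139 139 136 141
112 112 112 113 112 112 114 112 111 111 112 111 111 103 102 121 131 136 137 138 138 138 134 136
112 112 113 112 110 112 111 111 113 110 111 110 112 110 112 111 111 100  99 121 131 137 139 137
111 111 109 110 113 111 112 110 110 115 112 109 110 109 110 110 110 110 109 109 108 109 112 117
112 112 112 112 112 116 119 128 143 150 143 129 113 112 110 110 114 111 110 112 109 110 109 111
111 112 111 113 104  33  16 135 126 110 115 133 123 105 110 111 112 111 111 110 111 111 112 112
111 111 113 116  67   9  66 132  66  98 106 131 115  88  89 101 102 109
[... 2328 characters left out ...]
39
127 127 127 123 128 143 155 158 156 148 138 131 130 129 129 130 132 133 136 137 139 139 142 142
127 129 127 128 129 134 137 137 136 133 131 129 129 130 132 133 136 139 136 139 139 143 148 152
127 129 129 127 127 129 130 129 129 129 129 130 130 134 137 136 139 139 138 143 147 151 151 162
127 129 129 129 127 127 129 129 127 129 132 134 136 139 138 138 140 144 146 148 159 158 159 160
127 126 129 129 127 126 128 129 130 133 135 137 139 138 140 144 147 151 155 157 160 160 160 159
129 127 129 129 129 128 130 133 136 137 138 139 141 142 149 150 156 158 157 160 154 159 158 156
pos [ 0.464  -0.211   0.1655] rot [-3.141e+00 -1.000e-03  1.911e+00] F [0.2 0.6 0.5] -> [-0.028  0.027  2.358] spin 0.003
```

step_arm:
  motion:
    - [[0,0.03,0.8],0]
    - [[0,0.03,1.6],0]
    - [[0,0.03,2.33],0]
    - [[0,0.03,2.33],0]
    - [[0,0.03,2.33],0]

```text
time: 10.38
tool_pos: [0.4664, -0.2118, 0.0272]
tool_rot: [3.14, 0.002, 1.91]
contact_force: [0.4, -0.3, 0.7]
opening: 0.0917
grip_force: 0.0
```

step_arm:
  motion:
    - [[0,0,0],0]
    - [[0,0,0],0]
    - [[0,0,0],0]
    - [[0,0,0],0]
    - [[0,0,0],0]
    - [[0,0,0],0]
    - [[0,0,0],0]
  hand: 255
  squeeze: 40

```text
time: 11.25
tool_pos: [0.4656, -0.212, 0.0261]
tool_rot: [3.141, 0.001, 1.909]
contact_force: [0.5, -0.2, 4.1]
opening: 0.0514
grip_force: 40.0
```

Buffer gripped, opening 51.4 mm. The pale spots are the two balls, so their midpoint at z≈0.050 gives the stud axis.

Run:
```python
from h import *
t=cam('top');s=cam('side')
print(tri(t,(230.9,152.),s,(229.3,229.8)),onz(t,230.9,152.,.05),onz(s,229.3,229.8,.05))
go([.591,.216,.10],1.361)
```

```text
(array([0.59108128, 0.21632867, 0.05710444]), np.float64(0.0007609037300818097)) [0.59267617 0.21776765 0.05      ] [0.59533856 0.21283389 0.05      ]
pos [ 0.4656 -0.212   0.0261] rot [3.141 0.    1.909] F [0.1 1.1 5.2] -> [ 6.037  4.338 -1.233] spin 0.548
```

step_arm:
  motion:
    - [[0,0,-0.8],0]
    - [[0,0,-1.6],0]
    - [[0,0,-2.2],0]
    - [[0,0,-2.2],0]

```text
time: 11.85
tool_pos: [0.4663, -0.2126, 0.1601]
tool_rot: [3.139, 0.004, 1.909]
contact_force: [-0.1, -0.2, -1.2]
opening: 0.0517
grip_force: 40.0
```

Run:
```python
from h import *
go([.591,.216,.15],1.361)
```

```text
pos [ 0.4663 -0.2126  0.1601] rot [3.139 0.004 1.909] F [-0.1 -0.2 -1.2] -> [6.051 4.329 0.156] spin 0.548
```

step_arm:
  motion:
    - [[6.05,4.33,0.15],0.55]
    - [[6.05,4.33,0.15],0.55]
    - [[6.05,4.33,0.15],0.55]
    - [[6.05,4.33,0.15],0.55]
    - [[6.05,4.33,0.15],0.55]
    - [[6.05,4.33,0.15],0.55]
    - [[6.05,4.33,0.15],0.55]
    - [[6.05,4.33,0.15],0.55]
    - [[6.05,4.33,0.15],0.55]
    - [[6.05,4.33,0.15],0.55]

```text
time: 13.1
tool_pos: [0.5892, 0.2158, 0.1472]
tool_rot: [-3.139, 0.002, 1.359]
contact_force: [-0.6, -0.2, -0.7]
opening: 0.0517
grip_force: 40.0
```

Run:
```python
from h import *
go([.5915,.216,.095],1.361)
```

```text
pos [0.5892 0.2158 0.1472] rot [-3.139e+00  2.000e-03  1.359e+00] F [-0.6 -0.2 -0.7] -> [0.013 0.039 0.871] spin -0.002
```

step_arm:
  motion:
    - [[0.01,0.03,0.5],0]
    - [[0.01,0.03,0.9],0]
    - [[0.01,0.03,0.9],0]
    - [[0.01,0.03,0.9],0]

```text
time: 13.6
tool_pos: [0.5925, 0.2161, 0.0958]
tool_rot: [3.141, -0.0, 1.358]
contact_force: [0.6, -1.0, -0.3]
opening: 0.0517
grip_force: 40.0
```

Run:
```python
from h import *
go([.5915,.216,.068],1.361)
s=cam('side');t=cam('top')
b=cv2.resize(s['pixels'][170:270,190:290],(500,500),interpolation=3);a=cv2.resize(t['pixels'][120:190,200:260],(300,350),interpolation=3)
o=np.zeros((500,800,3),np.uint8);o[:,:500]=b;o[:350,500:]=a
cv2.imwrite('pics/crop6.png',o[:,:,::-1])
# predicted buffer top-face corners & stud tip
```

```text
pos [0.5925 0.2161 0.0958] rot [ 3.141 -0.     1.358] F [ 0.6 -1.  -0.3] -> [-0.005 -0.016  0.463] spin -0.003
```

View pics/crop6.png

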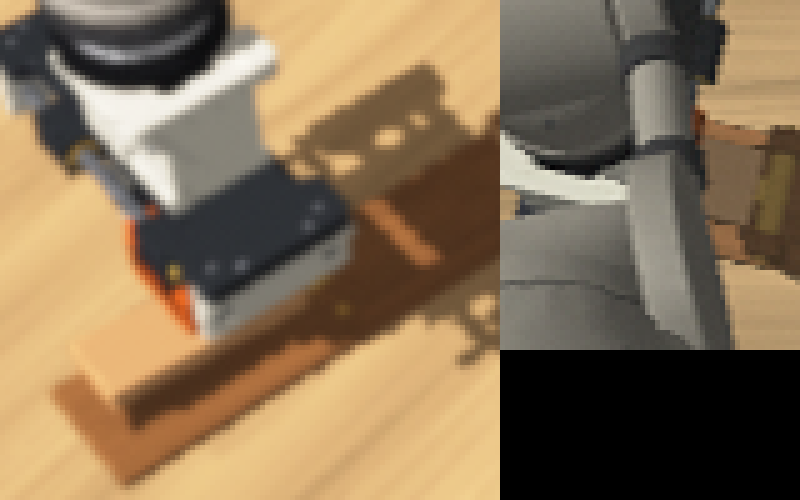

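The orange buffer is held square above the track (side crop ~(160,280)). Now pressing down in small steps.

step_arm:
  motion:
    - [[0,0,0.08],0]
    - [[0,0,0.16],0]
    - [[0,0,0.2],0]
    - [[0,0,0.2],0]
  squeeze: 50

```text
time: 14.2
tool_pos: [0.5921, 0.2171, 0.0827]
tool_rot: [3.141, -0.0, 1.359]
contact_force: [-0.1, 0.4, -0.7]
opening: 0.0518
grip_force: 50.0
```

step_arm:
  motion:
    - [[0,0,0.03],0]
    - [[0,0,0.06],0]
    - [[0,0,0.09],0]
    - [[0,0,0.12],0]
    - [[0,0,0.12],0]

```text
time: 14.82
tool_pos: [0.5935, 0.2178, 0.0775]
tool_rot: [3.138, -0.003, 1.359]
contact_force: [1.7, 4.5, 6.4]
opening: 0.0517
grip_force: 50.0
```

step_arm:
  motion:
    - [[0.04,0,0.03],0]
    - [[0.04,0,0.06],0]
    - [[0.04,0,0.1],0]
    - [[0.04,0,0.1],0]

```text
time: 15.32
tool_pos: [0.5921, 0.2189, 0.0689]
tool_rot: [-3.14, 0.001, 1.359]
contact_force: [2.4, -0.5, -1.8]
opening: 0.0515
grip_force: 50.0
```

Clicked: the force dropped. Now on to flush.

step_arm:
  motion:
    - [[0,0,0.03],0]
    - [[0,0,0.06],0]
    - [[0,0,0.09],0]
    - [[0,0,0.12],0]
    - [[0,0,0.12],0]

```text
time: 15.95
tool_pos: [0.5923, 0.2191, 0.0678]
tool_rot: [3.14, -0.0, 1.359]
contact_force: [-13.0, -4.9, 34.9]
opening: 0.0516
grip_force: 50.0
```

step_arm:
  motion:
    - [[-0.01,-0.03,-0.02],0]
    - [[-0.01,-0.03,-0.02],0]
    - [[-0.01,-0.03,-0.02],0]
    - [[-0.01,-0.03,-0.02],0]

```text
time: 16.45
tool_pos: [0.5921, 0.2191, 0.068]
tool_rot: [3.137, -0.002, 1.359]
contact_force: [-4.2, -3.5, 24.2]
opening: 0.052
grip_force: 50.0
```

Run:
```python
from h import *
s=cam('side');b=cv2.resize(s['pixels'][180:270,190:280],(560,560),interpolation=3);cv2.imwrite('pics/crop7.png',b[:,:,::-1])
for i in range(3): cam('top');o=robot.observe();print(o['contact_force'].round(1),o['tool_pos'].round(4),o['grip_force'])
```

```text
[-3.6 -4.3 22.6] [0.5921 0.2191 0.068 ] 50.006002485752106
[-4.  -2.3 23.1] [0.5921 0.2191 0.0679] 50.00605344772339
[-2.9 -3.2 24.3] [0.5921 0.2191 0.0679] 50.00605255365372
```

View pics/crop7.png

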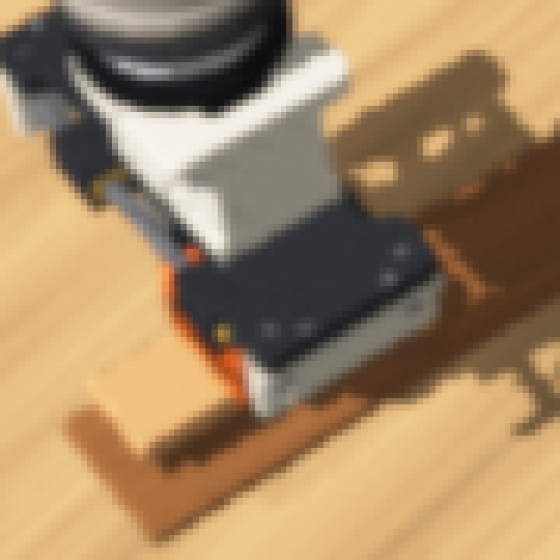

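The view shows the orange face meeting the wood with no gap. The arm reads a steady ~23 N push down at the expected home height, with 50 N grip.

```bash
python3 -c "
from cell import robot
print(robot.hand_in())"
```

```text
the job is handed in; nothing more can be done
None
```

I turned the end track over, pressed the orange buffer through the click and down flush onto the stud, and handed in with the gripper still pushing it down at about 23 N. The verdict was not shown.

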